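# Set the valve in the latched case two turns open

## Robot

A 7-joint arm with a two-finger parallel gripper is mounted at the origin on a cart in front of the work surface, level with it; the furniture and walls round the work are solid. World frame = base frame: x ahead of the robot, y to its left, z up, the work surface at z = 0. Lengths are in m, angles in rad, forces in N, time in s.
With the tool pointing down it reaches from about 0.4 to 0.875 m from the base axis. Payload 4.4 kg.
Tool frame: the origin (TCP) lies at the centre of the arm's flange, where the gripper is bolted on; the fingertips stand 173 mm ahead of it and the grasp point (between the pads) lies 155 mm ahead of it; z points along the fingers, y is the direction in which the jaws open and shut (so a half turn about z gives the same grasp; the last joint's range is limited). The gripper opens to 85 mm and grips with 20 to 120 N. Pads are 22 mm wide; open, the fingers measure 114 mm over their backs; the gripper's body (76 mm by 85 mm) begins 54 mm behind the grasp point. The pads swing forward as they close: fully open they stand 13 mm farther back than shut.
Start: joints at [1.077, 0.628, 0.038, 1.517, -0.027, 0.996, -0.02], TCP at [0.27, -0.591, 0.405] pointing down, gripper open.
Joint ranges: [-3.06, 3.06], [-0.37, 2.12], [-1.25, 1.32], [0.18, 2.47], [-1.1, 4.24], [0.23, 1.98], [-2.94, 2.94]. Speed limits (rad/s): [2.57, 2.57, 3.14, 3.14, 3.14, 3.14, 3.14].

## Interface

Orientations are given as a rotation vector (axis times angle).
In Python, from cell import ctrl, camera gives the robot as it stands. The module is installed in compiled form; this text tells all that it offers.
- The arm moves only by the tool carry_out, never from a script. Its argument "plan" is one flat list of numbers, 5 for each row, row after row: the opening, from -1 (shut) to 1 (fully open), then the shift along the tool's x, y, z in cm, then the turn about the tool's z in rad. A call has 1 to 10 rows; each row is the pose to reach, as a shift and turn from the pose commanded when the call began, along the tool's axes at that moment; what a row does not reach only later rows make up. A row lasts 1/8 s, in which the tool goes at most 62.5 mm and 10.7 degrees, less where a joint would pass 70% of its speed; a pose out of reach is approached as far as the arm can. A call with a gripper value outside its range is refused whole. The fingers move at their own pace and stop on an object; "grip_force" is the grip in N (left out, the last holds). Time passes only in rows, so rows that repeat a pose let the fingers close. It gives the time, the measured TCP pose, the force and the opening at its end, in the units of the state.
- ctrl.get_state(): the state, without advancing time (a new reading comes with each control period).
- camera(name): name is "scene" or "top" or "wrist"; returns a dict with "img" (384x512x3 uint8, red, green, blue), "fov_y" (degrees; the focal length in pixels is half the picture's height over the tangent of half this angle, whatever the lens; pixels are square), "cx", "cy" (the principal point, pixels), "cam_to_world" (4x4, takes a point from camera to world coordinates). Camera axes: x right, y down, z forward; pixel columns grow to the right and rows downward; lengths in m; the calibration is good to about 2 mm. A picture is of the moment at which its call begins. There is no depth.
- ctrl.sign_off(): hands the job in, once; it reports no verdict.
The state is a dict: "time": time; "joint_positions": joint angles; "dq": joint speeds; "tau": joint torques, N m; "tcp_pos": TCP position; "eef_rot": TCP orientation; "ft_force": force on the tool from outside, world axes, zero at the start; "moment": the same for the moment, N m; "grip_width": opening from 0.0 (shut) to 1.0 (fully open).
Only numpy, scipy, OpenCV 4.12 (cv2) and the standard library are available. Lean on these libraries where they do the work, as an engineer would, in place of code of your own. Each camera call takes 0.05 s, during which the arm holds its last target.

## Task

Swing the latch lever free of the lid of the valve case and open the lid until it leans back and stays open by itself. Then take the black crank handle of the red handwheel, turn it clockwise until the valve is closed against its stop, and back it off counter-clockwise by exactly two full turns from the stop. Finish while still holding the handle between the fingers, at rest, and leave the other things on the table where they are.

Things in the scene. Friction and masses are not known exactly. Their poses are not given: they have to be found in the camera images.
- valve_case: Grey open-topped steel case, fixed to the table, 176 (its x) x 200 (its y) x 85 mm high, walls 4 mm. Origin: centre of its underside. The blue lid is hinged along its +y rim, the latch is on its -y side, near its -x end. Pipe stubs stick 24 mm out of its -x and +x walls at 20 mm height.
- latch (a joint): Steel L-shaped latch lever on a dark bracket outside the -y wall, turning about a vertical axis. 0: its tongue lies across the lid edge and bars the lid, its arm with the red knob points to the case's -x. Grows counter-clockwise seen from above, to a stop at 1.6 rad, when the red knob points to the case's -y; the tongue clears the lid from about 1.27 rad. It stays where it is left; about 1.5 N at the knob moves it.
- latch_knob (a point): Centre of the grip of the upright red knob of the latch lever: 16 mm diameter, its top 12 mm above this point, the lever's top 16 mm below. It moves on a circle of 55 mm radius round latch_pivot.
- latch_pivot (a point): On the vertical axis of the latch lever, at the lever's top, 100 mm above the table.
- lid (a joint): Blue flat lid 176 x 200 x 8 mm, hinged along the case's +y rim. 0 shut, grows as its -y edge rises, to a stop at 2.0 rad (leaning back 25 degrees past upright). Stiff hinge: it stays where it is left; about 2 N at the bar lifts it.
- lid_bar (a point): Middle of the steel loop handle's bar, on the lid: round bar 10 mm thick, 80 mm long, parallel to the hinge (the case's x), 30 mm out from the lid's -y edge with an open gap between, in the lid's plane; 230 mm from the hinge. Starts 89.5 mm above the table.
- lid_hinge (a point): Middle of the lid's hinge line (along the case's x), at the height of the lid bar when shut.
- valve_wheel (a joint): Red handwheel with three spokes, rim 90 mm over all, on a vertical brass valve in the case. Angle from the closed stop in rad: 0 closed hard on the stop, grows as it is opened counter-clockwise seen from above; two turns are 12.57. It starts partly open, between 0.35 and 0.83 of a turn. At 0 (and after each full turn) the crank handle stands to the case's -x from the axis. About 2 N at the handle turns it.
- wheel_axis (a point): On the vertical axis of the handwheel, at the height of handle_grip; 12 mm to the case's -y from the case's centre.
- handle_grip (a point): Grip point of the black upright crank handle, 66 mm above the table: round, 19 mm diameter, its top 15 mm above this point, the red rim 25 mm below. It moves on a circle of 40 mm radius round wheel_axis and spins freely on its own pin, so a gripper can hold it without turning while the wheel goes round.
- crank_handle: The black crank handle itself; origin on its axis at its foot, 23 mm below handle_grip.
- stopwatch_mid (a point): Black stopwatch, 70 x 58 x 17 mm, loose bystander; its centre.
- sample_tin_1_mid (a point): Low white round tin, 66 mm diameter, 23 mm high, loose bystander on the left; its centre.
- sample_tin_2_mid (a point): White round tin, 66 mm diameter, 29 mm high, loose bystander on the right; its centre.
- marker_1_mid (a point): White marker with red cap, 18 x 132 x 19 mm, loose bystander; its centre.

How it is judged:
On the way, in this order (a step that is already met when the one before it is completed fails the run):
1. the latch lever is swung free of the lid (value of joint latch above 1.27 rad), for 0.1 s.
2. the lid is open past upright (value of joint lid above 1.65 rad), for 0.2 s.
3. the valve is closed to its stop (value of joint valve_wheel below 0.05 rad), for 0.1 s.
At the end, for the whole second after the job is handed in: The valve stands two turns (12.57 rad, within 0.2 rad) open from its stop and at rest, the black crank handle is held between the fingers (contact over 1 N, grasp point within 12 mm of the handle's axis), the lid is still open past upright (over 1.6 rad) and the latch still free (over 1.2 rad) (value of joint valve_wheel between 12.366 and 12.766 rad and velocity of joint valve_wheel between -0.1 and 0.1 rad/s and contact force between the fingers and crank_handle above 1 N and horizontal distance between the grasp point and handle_grip below 0.012 m and value of joint lid above 1.6 rad and value of joint latch above 1.2 rad); the arm keeps its last pose, push and grip.
It fails at once if a bystander is moved by more than 30 mm (distance of any of stopwatch_mid, sample_tin_1_mid, sample_tin_2_mid, marker_1_mid from where it was at the start of the episode above 0.03 m).
It fails at once if the lid is forced up while the latch bars it (value of joint lid above 0.15 rad and value of joint latch below 0.8 rad).
It also fails if it takes over 72 s, if anything falls off the work surface, if the arm or the gripper's body presses on something with over 40 N, if the wrist force passes 120 N, or if a joint passes its speed limit or range.

## Working session

There is one attempt and no reset: what is moved stays moved. The work goes in short steps, Python scripts to look and compute and a tool call to move; the robot and the scene stay as the last step left them, time stands still between calls to the robot, and variables do not carry over. Pictures are saved under pics/ and viewed, and the job is handed in when it is done.

Besides the shell and the picture viewer there is one more tool, called after "Call:" by a JSON object that holds its "method" and its "body". carry_out: Moves the arm, as the interface text tells. Its arguments: {"type":"object","properties":{"plan":{"type":"array"},"grip_force":{"type":"number"}},"required":["plan"]}

```bash
mkdir -p pics; ls
python3 - <<'E'
from cell import ctrl,camera
import cv2,numpy as np
np.set_printoptions(precision=4,suppress=True)
print(ctrl.get_state())
for n in ["scene","top","wrist"]:
    c=camera(n); cv2.imwrite(f"pics/{n}0.png",c["img"][:,:,::-1]); print(n,c["fov_y"],c["cx"],c["cy"]);print(c["cam_to_world"])
E
```

```text
pics
{'time': 0.0, 'joint_positions': array([ 1.0772,  0.6293,  0.0384,  1.5184, -0.027 ,  0.9963, -0.02  ]), 'dq': array([ 0.0003,  0.0009,  0.0016,  0.0009, -0.0012, -0.0007, -0.0001]), 'tau': array([  0.0004, -56.3399,   1.2263, -19.3445,   0.011 ,   0.0107,
         0.    ]), 'tcp_pos': array([ 0.2696, -0.5911,  0.4038]), 'eef_rot': array([-3.0682, -0.6665,  0.0006]), 'ft_force': array([-0.2987, -0.3819,  0.5222]), 'moment': array([0.0125, 0.0205, 0.0146]), 'grip_width': 1.0011871237158594}
scene 50.04569108696584 256.224273712195 192.1988545367471
[[-0.624  -0.5105  0.5917 -0.2028]
 [-0.7814  0.4156 -0.4654  0.5773]
 [-0.0083 -0.7528 -0.6582  0.9157]
 [ 0.      0.      0.      1.    ]]
top 46.59040968271934 256.33192900171014 184.33904068007894
[[ 0.0025 -0.9952  0.0975  0.3921]
 [-1.     -0.0024  0.0011 -0.0428]
 [-0.0009 -0.0975 -0.9952  1.4273]
 [ 0.      0.      0.      1.    ]]
wrist 60.77646521629734 257.2286851268882 193.81607118062027
[[ 0.4151 -0.8601 -0.2965  0.3462]
 [-0.9098 -0.3928 -0.1343 -0.5562]
 [-0.0009  0.3255 -0.9455  0.3717]
 [ 0.      0.      0.      1.    ]]
```

View pics/scene0.png

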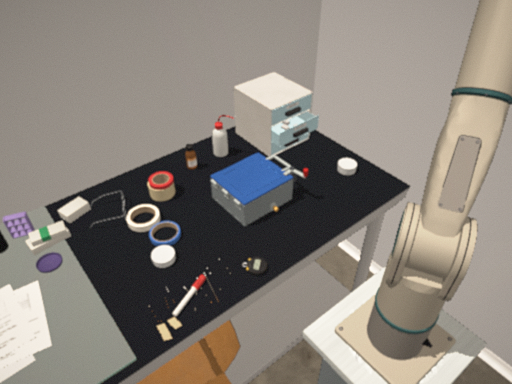

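View pics/top0.png

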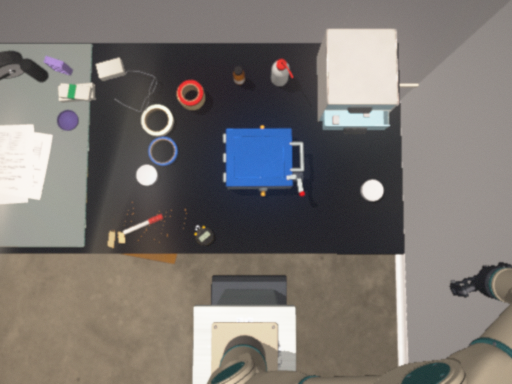

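View pics/wrist0.png

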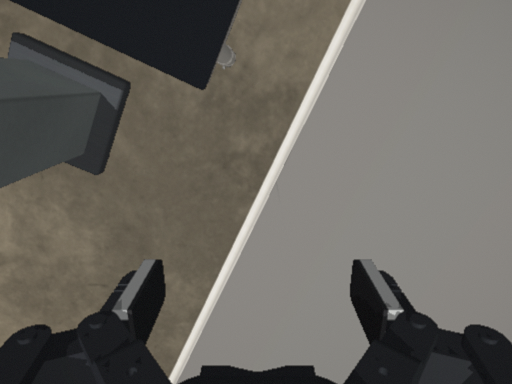

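```bash
cat > h.py <<'E'
from cell import ctrl,camera
import cv2,numpy as np
np.set_printoptions(precision=4,suppress=True)
def ray(c,px,z):
    f=c["img"].shape[0]/2/np.tan(np.radians(c["fov_y"])/2)
    M=np.array(c["cam_to_world"]);px=np.atleast_2d(px).astype(float)
    d=np.c_[(px[:,0]-c["cx"])/f,(px[:,1]-c["cy"])/f,np.ones(len(px))]@M[:3,:3].T
    o=M[:3,3]; return o+d*((z-o[2])/d[:,2])[:,None]
def proj(c,P):
    f=c["img"].shape[0]/2/np.tan(np.radians(c["fov_y"])/2)
    M=np.array(c["cam_to_world"]);p=(np.atleast_2d(P)-M[:3,3])@M[:3,:3]
    return np.c_[p[:,0]/p[:,2]*f+c["cx"],p[:,1]/p[:,2]*f+c["cy"]]
def save(n,img,box=None,k=1):
    if box: img=img[box[1]:box[3],box[0]:box[2]]
    cv2.imwrite("pics/"+n,cv2.resize(img[:,:,::-1],None,fx=k,fy=k,interpolation=cv2.INTER_CUBIC))
def blobs(mask,mn=5):
    n,l,s,ce=cv2.connectedComponentsWithStats(mask.astype(np.uint8))
    return [(ce[i],s[i]) for i in range(1,n) if s[i,4]>=mn]
E
python3 - <<'E'
from h import *
for n,box in (("top",(210,110,320,210)),("scene",(200,140,330,230))):
    c=camera(n);im=c["img"];save(n+"z0.png",im,box,6)
    hsv=cv2.cvtColor(im,cv2.COLOR_RGB2HSV)
    b=(hsv[...,0]>100)&(hsv[...,0]<125)&(hsv[...,1]>150)&(hsv[...,2]>60)
    n_,l,s,ce=cv2.connectedComponentsWithStats(b.astype(np.uint8))
    i=1+np.argmax(s[1:,4]);print(n,s[i],ce[i])
    cn=max(cv2.findContours((l==i).astype(np.uint8),0,2)[0],key=cv2.contourArea)
    q=cv2.approxPolyDP(cn,6,True)[:,0];print(q);print(ray(c,q,0.0935))
    if n=="top":
        w=ray(c,cn[:,0],0.0935)[:,:2].astype(np.float32);print(cv2.minAreaRect(w))
    r=((hsv[...,0]<8)|(hsv[...,0]>172))&(hsv[...,1]>150)&(hsv[...,2]>80)
    for e,st in blobs(r,3): print("red",e,st,ray(c,e,0.116+0.006)[0])
E
```

```text
top [ 225  128   69   58 3762] [258.4915 156.4181]
[[226 129]
 [226 185]
 [293 183]
 [285 179]
 [290 128]]
[[ 0.6917  0.0514  0.0935]
 [ 0.5205  0.0498  0.0935]
 [ 0.5271 -0.1515  0.0935]
 [ 0.5391 -0.1275  0.0935]
 [ 0.6953 -0.1433  0.0935]]
((0.6079061031341553, -0.04872821271419525), (0.17427271604537964, 0.20523208379745483), 0.13887688517570496)
red [281.1744  63.8837] [277  59  10  11  86] [ 0.8858 -0.1155  0.122 ]
red [290.5     73.8333] [289  70   4   8  18] [ 0.8549 -0.1435  0.122 ]
red [190.3144  92.214 ] [177  80  27  26 299] [0.7974 0.1576 0.122 ]
red [301.6538 193.8077] [299 191   6   6  26] [ 0.4924 -0.1744  0.122 ]
red [155.3443 218.3607] [149 215  14   8  61] [0.4194 0.2533 0.122 ]
scene [ 211  153   82   51 2143] [250.391  177.3565]
[[292 177]
 [259 153]
 [211 175]
 [243 203]]
[[ 0.5218 -0.1375  0.0935]
 [ 0.6888 -0.138   0.0935]
 [ 0.6926  0.0559  0.0935]
 [ 0.523   0.0564  0.0935]]
red [218.0714 124.8095] [215 122   7   7  42] [ 0.8866 -0.1078  0.122 ]
red [305.4872 171.2051] [303 168   6   9  39] [ 0.4914 -0.1645  0.122 ]
red [160.7907 179.7349] [148 171  26  18 215] [0.7392 0.2055 0.122 ]
red [199.0777 281.1456] [192 274  14  15 103] [0.347  0.3188 0.122 ]
```

View pics/topz0.png

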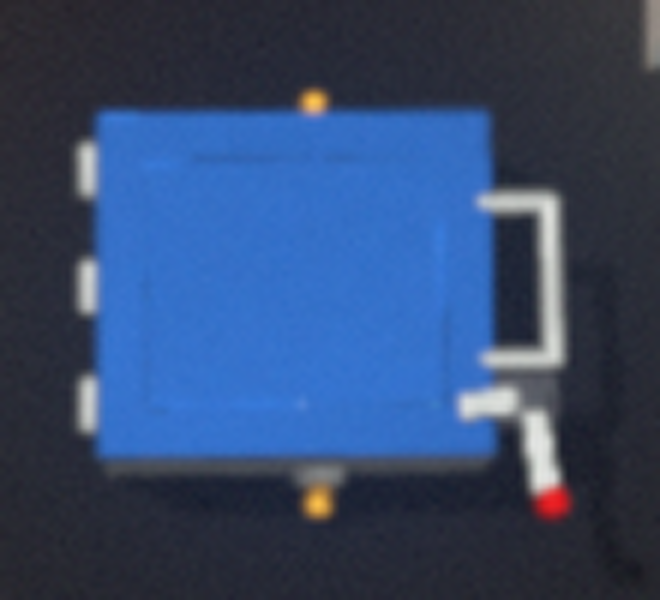

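View pics/scenez0.png

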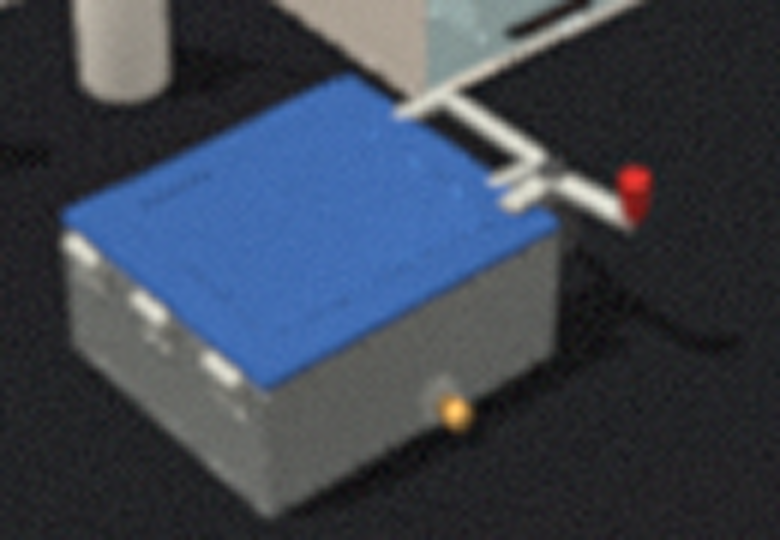

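Run:
```python
from h import *
def z(x,y): return (210+(x+.5)/6-.5,110+(y+.5)/6-.5)
c=camera("top")
print("bar",ray(c,[z(550,200),z(553,275),z(557,352)],0.0945))
print("lid corners",ray(c,[z(97,110),z(490,110),z(497,458),z(98,457)],0.0935))
print("stubs",ray(c,[z(314,102),z(318,503)],0.028))
print("hinges",ray(c,[z(88,168),z(88,403)],0.09))
print("pivot",ray(c,[z(532,400)],0.1)," knobtop",ray(c,[z(552,500)],0.124))
s=camera("scene")
def y(a,b): return (200+(a+.5)/6-.5,140+(b+.5)/6-.5)
print("scene bar",ray(s,[y(447,97),y(540,160)],0.0925),"knobtop",ray(s,[y(635,175)],.128),"pivot",ray(s,[y(553,170)],.1))
print("sc corners",ray(s,[y(350,72),y(560,222),y(270,385),y(62,215)],0.0935))
```

```text
bar [[ 0.6491 -0.1771  0.0945]
 [ 0.6108 -0.1784  0.0945]
 [ 0.5717 -0.1801  0.0945]]
lid corners [[ 0.6951  0.0522  0.0935]
 [ 0.6955 -0.1471  0.0935]
 [ 0.5182 -0.1497  0.0935]
 [ 0.5183  0.0501  0.0935]]
stubs [[ 0.7145 -0.0586  0.028 ]
 [ 0.5005 -0.061   0.028 ]]
hinges [[0.6659 0.0567 0.09  ]
 [0.5459 0.0556 0.09  ]]
pivot [[ 0.5468 -0.1668  0.1   ]]  knobtop [[ 0.4948 -0.174   0.124 ]]
scene bar [[ 0.6453 -0.1684  0.0925]
 [ 0.569  -0.1699  0.0925]] knobtop [[ 0.4952 -0.1672  0.128 ]] pivot [[ 0.551  -0.1626  0.1   ]]
sc corners [[ 0.6976 -0.1403  0.0935]
 [ 0.5215 -0.1412  0.0935]
 [ 0.5175  0.0548  0.0935]
 [ 0.6931  0.0598  0.0935]]
```

Call:
{"method": "carry_out", "body": {"plan": [1,37.8,-32.3,-4.5,0.415,1,37.8,-32.3,-4.5,0.415,1,37.8,-32.3,-4.5,0.415,1,37.8,-32.3,-4.5,0.415,1,37.8,-32.3,-4.5,0.415,1,37.8,-32.3,-4.5,0.415,1,37.8,-32.3,-4.5,0.415,1,37.8,-32.3,-4.5,0.415,1,37.8,-32.3,-4.5,0.415,1,37.8,-32.3,-4.5,0.415], "grip_force": 30}}

```text
time: 1.6
tcp_pos: [0.4794, -0.1411, 0.4497]
eef_rot: [3.141, 0.02, -0.001]
ft_force: [-0.0, -1.1, 0.4]
grip_width: 1.0
```

```bash
cat >> h.py <<'E'
from scipy.spatial.transform import Rotation as R
def st():
    s=ctrl.get_state();m=R.from_rotvec(s["eef_rot"]).as_matrix()
    print("t",round(s["time"],2),"tcp",s["tcp_pos"],"toolx",m[:,0],"z",m[:,2],"F",s["ft_force"],"w",round(s["grip_width"],3),"q",s["joint_positions"])
    return s,m
E
python3 - <<'E'
from h import *
st()
c=camera("wrist");save("w1.png",c["img"])
np.save("w1.npy",c,allow_pickle=True)
t=camera("top");save("t1.png",t["img"])
E
```

```text
t 1.6 tcp [ 0.4794 -0.1411  0.4497] toolx [ 0.9999  0.013  -0.0004] z [-0.0004 -0.0007 -1.    ] F [-0.003  -1.0718  0.3769] w 1.0 q [ 0.1511  0.3604  0.1077  1.8712 -0.0469  0.9126 -1.2772]
```

View pics/w1.png

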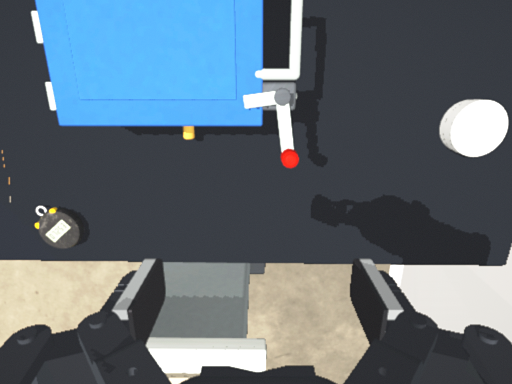

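Run:
```python
from h import *
c=np.load("w1.npy",allow_pickle=True).item()
print(c["cam_to_world"])
print("knob top",ray(c,[(290,159)],.124),"pivot",ray(c,[(282.5,97)],.1))
print("bar",ray(c,[(300,10),(298,70)],.0895))
print("lid corner",ray(c,[(60,125.5),(263,124),(262.5,10)],.0935))
print("knob lever end", ray(c,[(284,100)],.1))
```

```text
[[ 0.0133 -0.9454 -0.3255  0.5636]
 [-0.9999 -0.0122 -0.0054 -0.14  ]
 [ 0.0012  0.3256 -0.9455  0.4175]
 [ 0.      0.      0.      1.    ]]
knob top [[ 0.4966 -0.1712  0.124 ]] pivot [[ 0.5499 -0.1641  0.1   ]]
bar [[ 0.6238 -0.1776  0.0895]
 [ 0.5739 -0.1785  0.0895]]
lid corner [[ 0.5201  0.0515  0.0935]
 [ 0.5241 -0.1465  0.0935]
 [ 0.6226 -0.1442  0.0935]]
knob lever end [[ 0.5472 -0.1656  0.1   ]]
```

Call:
{"method": "carry_out", "body": {"plan": [0.4,1.7,3.0,8,0,0.2,1.7,3.0,14,0,0.2,1.7,3.0,17.4,0,0.2,1.7,3.0,17.4,0,-1,1.7,3.0,17.4,0,-1,1.7,3.0,17.4,0,-1,1.7,3.0,17.4,0,-1,1.7,3.0,17.4,0], "grip_force": 25}}

```text
time: 2.7
tcp_pos: [0.4978, -0.171, 0.278]
eef_rot: [3.14, 0.02, 0.007]
ft_force: [0.2, -0.4, 7.6]
grip_width: 0.169
```

Run:
```python
from h import *
st()
c=camera("wrist");save("w2.png",c["img"])
```

```text
t 2.7 tcp [ 0.4978 -0.171   0.278 ] toolx [0.9999 0.0127 0.0043] z [ 0.0043 -0.0016 -1.    ] F [ 0.2344 -0.4375  7.585 ] w 0.169 q [ 0.2273  0.6406  0.075   1.9794 -0.0896  0.5201 -1.193 ]
```

View pics/w2.png

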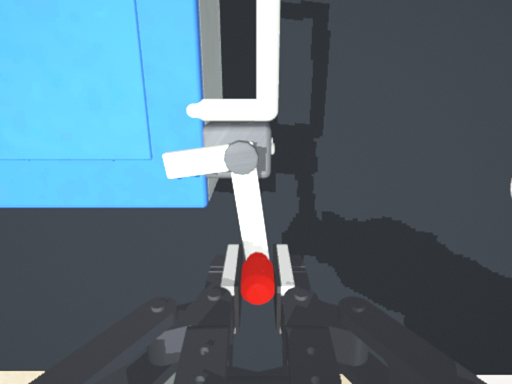

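Call:
{"method": "carry_out", "body": {"plan": [-1,0.3,1.3,-0.3,0,-1,0.9,2.5,-0.3,0,-1,1.9,3.6,-0.3,0,-1,3.1,4.4,-0.3,0,-1,4.2,4.8,-0.3,0,-1,5.2,5.0,-0.3,0,-1,5.2,5.0,-0.3,0,-1,5.2,5.0,-0.3,0]}}

```text
time: 3.75
tcp_pos: [0.5489, -0.2183, 0.2786]
eef_rot: [-3.139, -0.022, 0.003]
ft_force: [-1.7, 4.2, -0.0]
grip_width: 0.169
```

Run:
```python
from h import *
st()
c=camera("wrist");save("w3.png",c["img"])
```

```text
t 3.75 tcp [ 0.5489 -0.2183  0.2786] toolx [ 0.9999  0.0142 -0.0021] z [-0.0021  0.0024 -1.    ] F [-1.6883  4.2471 -0.0137] w 0.169 q [ 0.2858  0.7074  0.0725  1.7981 -0.0813  0.6418 -1.1503]
```

View pics/w3.png

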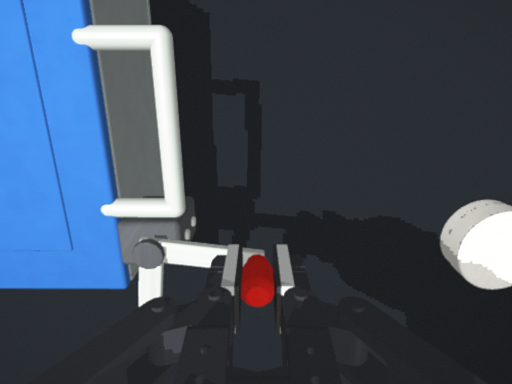

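Call:
{"method": "carry_out", "body": {"plan": [-0.3,0,0,0,0,-0.3,0,0,0,0,-0.3,0,0,-3,0,-0.3,0,0,-6,0,-0.45,6.1,-4.2,-5,0,-0.45,6.1,-4.2,-4,0,-0.45,6.1,-4.2,-4,0,-0.45,6.1,-4.2,-4,0]}}

```text
time: 4.8
tcp_pos: [0.6091, -0.1786, 0.3188]
eef_rot: [3.14, 0.017, -0.002]
ft_force: [0.4, -0.8, 0.1]
grip_width: 0.278
```

Run:
```python
from h import *
st()
c=camera("wrist");save("w4.png",c["img"]);np.save("w4.npy",c,allow_pickle=True)
c=camera("top");save("t4.png",c["img"],(200,100,330,220),6)
```

```text
t 4.8 tcp [ 0.6091 -0.1786  0.3188] toolx [ 0.9999  0.0109 -0.001 ] z [-0.001  -0.0013 -1.    ] F [ 0.4347 -0.7958  0.0551] w 0.278 q [ 0.1859  0.7052  0.0911  1.6453 -0.0805  0.7954 -1.248 ]
```

View pics/w4.png

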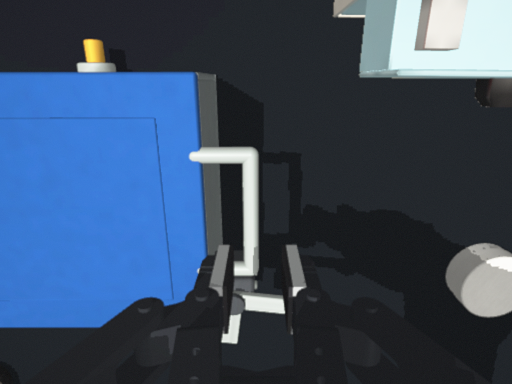

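View pics/t4.png

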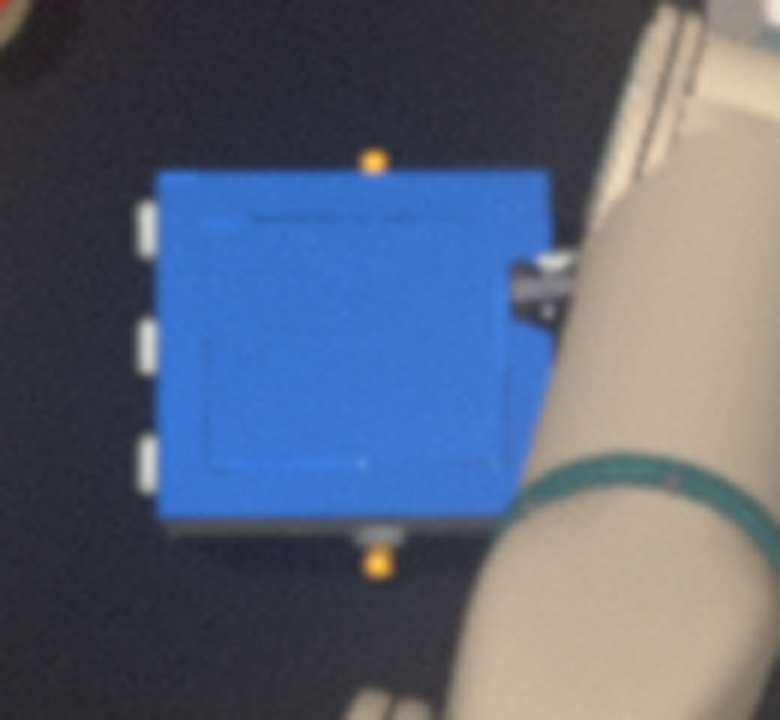

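Run:
```python
from h import *
c=np.load("w4.npy",allow_pickle=True).item()
print(ray(c,[(251.5,165),(251,215),(250,255)],.0895), ray(c,[(251,155),(249,268)],.0895))
print(proj(c,[[.609,-.1786,.164],[.609,-.1786,.146]]))
print(ray(c,[(203,160),(205,230),(196,75)],.0935))
```

```text
[[ 0.6442 -0.1751  0.0895]
 [ 0.6108 -0.1749  0.0895]
 [ 0.5813 -0.1744  0.0895]] [[ 0.6505 -0.1748  0.0895]
 [ 0.5712 -0.1738  0.0895]]
[[256.5688 284.7275]
 [256.5745 263.0879]]
[[ 0.648  -0.1459  0.0935]
 [ 0.6016 -0.1452  0.0935]
 [ 0.696  -0.1441  0.0935]]
```

Call:
{"method": "carry_out", "body": {"plan": [-0.45,0.1,-0.2,3,0,-0.45,0.1,-0.2,5,0,-0.45,0.1,-0.2,6.6,0,-0.45,0.1,-0.2,6.6,0,-1,0.1,-0.2,6.6,0,-1,0.1,-0.2,6.6,0,-1,0.1,-0.2,6.6,0], "grip_force": 25}}

```text
time: 5.78
tcp_pos: [0.6112, -0.1746, 0.2533]
eef_rot: [-3.141, -0.021, -0.001]
ft_force: [-0.4, 1.5, -0.1]
grip_width: 0.101
```

Run:
```python
from h import *
st()
c=camera("wrist");save("w5.png",c["img"])
```

```text
t 5.78 tcp [ 0.6112 -0.1746  0.2533] toolx [0.9999 0.0131 0.0006] z [ 0.0006  0.0005 -1.    ] F [-0.4169  1.4925 -0.0586] w 0.101 q [ 0.188   0.7932  0.0774  1.6818 -0.0899  0.6696 -1.2447]
```

View pics/w5.png

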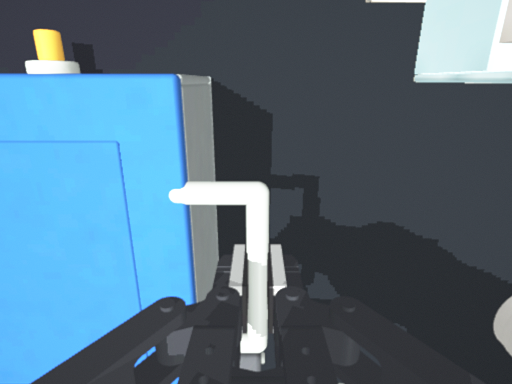

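Call:
{"method": "carry_out", "body": {"plan": [-1,0,-0.09,-2.07,0,-1,0,-0.37,-4.12,0,-1,0,-0.83,-6.13,0,-1,0,-1.47,-8.1,0,-1,0,-2.29,-10.0,0,-1,0,-3.27,-11.8,0,-1,0,-4.4,-13.6,0,-1,0,-5.7,-15.2,0,-1,0,-7.1,-16.7,0,-1,0,-8.7,-18.0,0]}}

```text
time: 7.08
tcp_pos: [0.61, -0.0876, 0.4335]
eef_rot: [3.141, 0.02, 0.001]
ft_force: [1.9, 1.8, -4.7]
grip_width: 0.102
```

Run:
```python
from h import *
st()
c=camera("scene");save("s6.png",c["img"])
```

```text
t 7.08 tcp [ 0.61   -0.0876  0.4335] toolx [0.9999 0.0124 0.0006] z [ 0.0006 -0.0009 -1.    ] F [ 1.9044  1.8156 -4.6826] w 0.102 q [ 0.0273  0.5514  0.1123  1.5843 -0.0684  1.009  -1.3989]
```

View pics/s6.png

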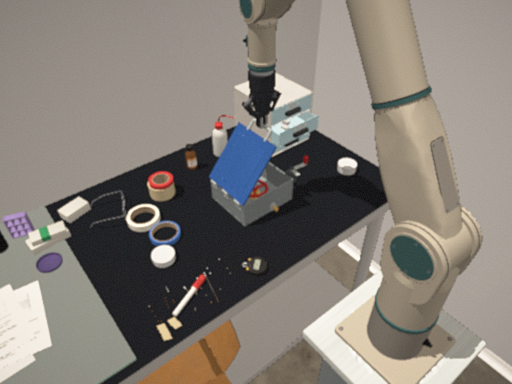

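Call:
{"method": "carry_out", "body": {"plan": [-1,0,-1.8,-1.3,0,-1,0,-3.7,-2.4,0,-1,0,-5.6,-3.3,0,-1,0,-7.7,-4.0,0,-1,0,-9.8,-4.5,0,-1,0,-12.0,-4.9,0,-1,0,-14.2,-5.0,0,-1,0,-16.4,-4.9,0,-1,0,-18.5,-4.6,0,-1,0,-20.6,-4.1,0]}}

```text
time: 8.38
tcp_pos: [0.6074, 0.1197, 0.4736]
eef_rot: [-3.141, -0.021, -0.001]
ft_force: [2.6, -1.6, 2.3]
grip_width: 0.101
```

Run:
```python
from h import *
st()
c=camera("scene");save("s7.png",c["img"])
```

```text
t 8.38 tcp [0.6074 0.1197 0.4736] toolx [0.9999 0.0131 0.0007] z [ 0.0007  0.0006 -1.    ] F [ 2.6021 -1.6179  2.3296] w 0.101 q [-0.2998  0.5199  0.0973  1.5208 -0.0546  1.1027 -1.7483]
```

View pics/s7.png

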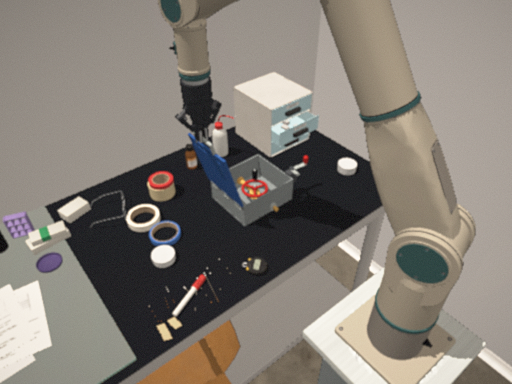

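Call:
{"method": "carry_out", "body": {"plan": [-0.4,0,0,0,0,-0.4,0,0,0,0,-0.4,0,0,-4,0,-0.4,0,0,-8,0,-0.4,-3,5,-8,0,-0.4,-6,10,-8,0,-0.4,-10,15,-6,0,-0.4,-12,18.5,-2,0,-0.4,-12,18.5,2,0,-0.4,-12,18.5,2,0]}}

```text
time: 9.68
tcp_pos: [0.4882, -0.0694, 0.4518]
eef_rot: [-3.141, -0.016, 0.01]
ft_force: [-0.7, -0.2, 0.9]
grip_width: 0.299
```

Run:
```python
from h import *
st()
c=camera("wrist");save("w8.png",c["img"]);np.save("w8.npy",c,allow_pickle=True)
c=camera("top");save("t8.png",c["img"],(200,100,330,220),6)
c=camera("scene");save("s8.png",c["img"],(180,110,330,230),5)
```

```text
t 9.68 tcp [ 0.4882 -0.0694  0.4518] toolx [ 0.9999  0.0102 -0.0064] z [-0.0064  0.0007 -1.    ] F [-0.6639 -0.2218  0.8526] w 0.299 q [-0.024   0.351   0.1474  1.8824 -0.0635  0.919  -1.4072]
```

View pics/w8.png

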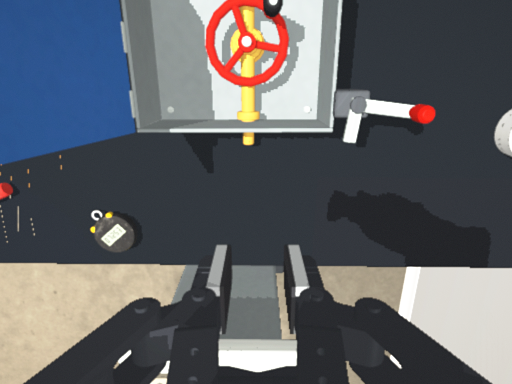

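View pics/s8.png

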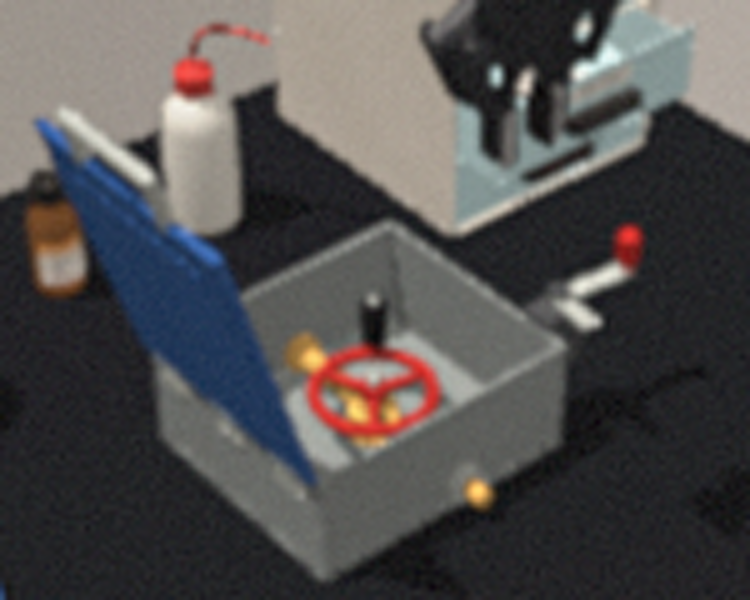

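Run:
```python
from h import *
c=np.load("w8.npy",allow_pickle=True).item()
im=c["img"];hsv=cv2.cvtColor(im,cv2.COLOR_RGB2HSV)
r=(((hsv[...,0]<8)|(hsv[...,0]>172))&(hsv[...,1]>150)&(hsv[...,2]>80)).astype(np.uint8)
r[110:]=0; r[:, :190]=0; r[:,300:]=0
cn=max(cv2.findContours(r,0,2)[0],key=cv2.contourArea)[:,0]
cn=cn[cn[:,1]>1]
w=ray(c,cn,.041)[:,:2].astype(np.float32)
# only outer rim
w=cv2.convexHull(w)
(xy,rad)=cv2.minEnclosingCircle(w);print("rim",xy,rad)
A=np.c_[2*w[:,0],np.ones(len(w))];s=np.linalg.lstsq(A,(w[:,0]**2).sum(1),rcond=None)[0];print(s[:2],np.sqrt(s[2]+s[0]**2+s[1]**2))
print("hub",ray(c,[(246,41)],.046))
print("handle top",ray(c,[(273,2)],.081))
print("rim inner case corners",ray(c,[(136,131),(333,131)],.085))
print("floor? stub",ray(c,[(248,139)],.02))
```

```text
rim (0.6085646152496338, -0.056998416781425476) 0.04362749308347702
[ 0.608  -0.0567] 0.04290040654842504
hub [[ 0.6092 -0.0564  0.046 ]]
handle top [[ 0.6382 -0.0821  0.081 ]]
rim inner case corners [[ 0.5211  0.0539  0.085 ]
 [ 0.5232 -0.1457  0.085 ]]
floor? stub [[ 0.5029 -0.0579  0.02  ]]
```

View pics/t8.png

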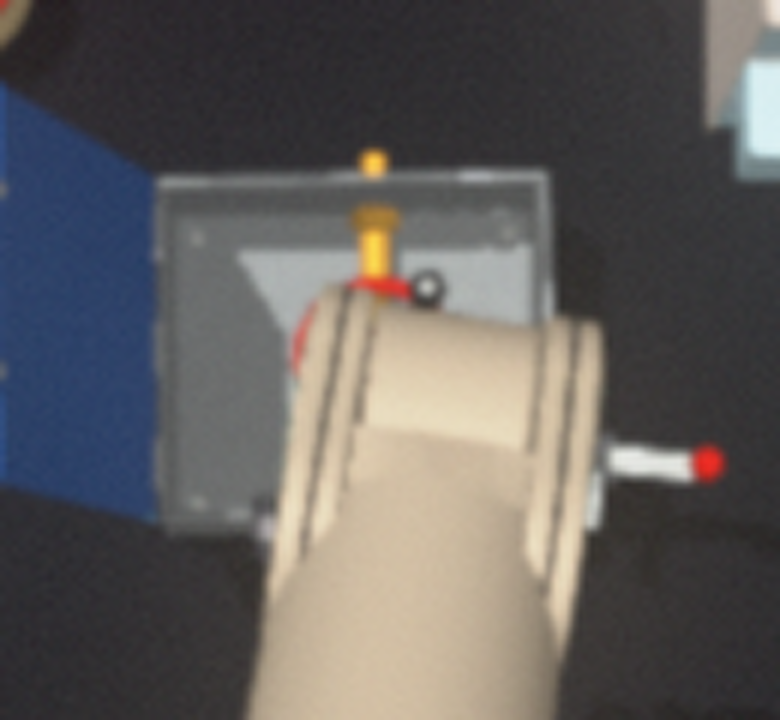

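Run:
```python
from h import *
c=camera("top")
print(ray(c,[(200+428.5/6-.5,100+288.5/6-.5)],.081))
```

```text
[[ 0.637  -0.0856  0.081 ]]
```

Call:
{"method": "carry_out", "body": {"plan": [-0.1,5,0.7,3,0,-0.1,10,1.4,8,0,-0.1,11,1.4,10,0,-0.1,11,1.4,10,0,-0.1,11,1.4,10,0]}}

```text
time: 10.5
tcp_pos: [0.6, -0.081, 0.3554]
eef_rot: [3.141, 0.021, 0.003]
ft_force: [-0.5, 0.0, 0.1]
grip_width: 0.45
```

Run:
```python
from h import *
st()
c=camera("wrist");save("w9.png",c["img"]);np.save("w9.npy",c,allow_pickle=True)
```

```text
t 10.5 tcp [ 0.6    -0.081   0.3554] toolx [0.9999 0.0131 0.0019] z [ 0.0019 -0.0002 -1.    ] F [-0.5208  0.0289  0.0847] w 0.45 q [ 0.0078  0.6225  0.1281  1.7023 -0.1019  0.8214 -1.3761]
```

View pics/w9.png

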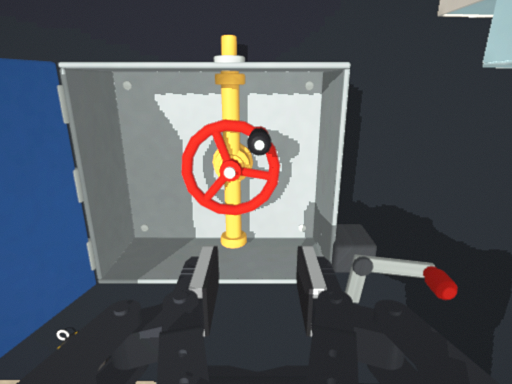

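Run:
```python
from h import *
c=np.load("w9.npy",allow_pickle=True).item()
im=c["img"];save("w9z.png",im,(175,110,295,225),5)
hsv=cv2.cvtColor(im,cv2.COLOR_RGB2HSV)
r=(((hsv[...,0]<8)|(hsv[...,0]>172))&(hsv[...,1]>150)&(hsv[...,2]>80)).astype(np.uint8)
r[230:]=0; r[:,300:]=0
cn=max(cv2.findContours(r,0,2)[0],key=cv2.contourArea)[:,0]
w=cv2.convexHull(ray(c,cn,.041)[:,:2].astype(np.float32))
print(cv2.minEnclosingCircle(w))
print("hub",ray(c,[(229.5,172.5)],.046))
print("handle top",ray(c,[(260,145)],.081))
print(ray(c,[(62,65),(348,65),(336,282),(98,282)],.085))
```

```text
((0.6118879914283752, -0.05750444903969765), 0.04502056539058685)
hub [[ 0.6089 -0.0568  0.046 ]]
handle top [[ 0.6398 -0.0827  0.081 ]]
[[ 0.6933  0.0524  0.085 ]
 [ 0.6959 -0.1415  0.085 ]
 [ 0.5247 -0.149   0.085 ]
 [ 0.5221  0.0526  0.085 ]]
```

View pics/w9z.png

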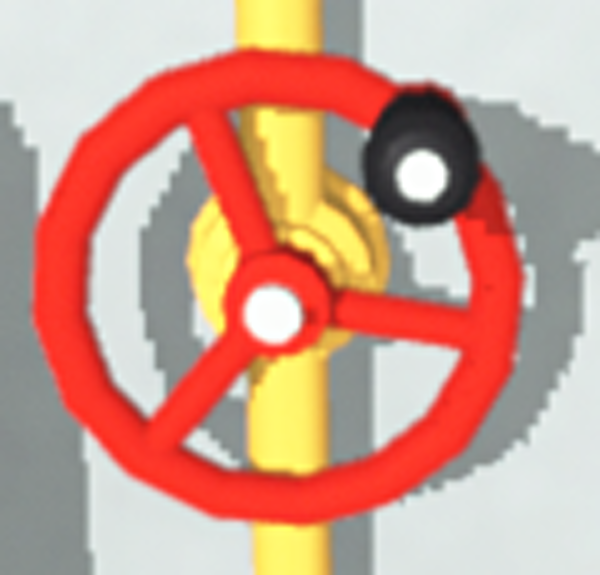

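Call:
{"method": "carry_out", "body": {"plan": [-0.1,3.9,0.25,4,0,-0.1,3.9,0.25,8,0,-0.1,3.9,0.25,11.5,0,-0.1,3.9,0.25,13.2,0,-0.1,3.9,0.25,13.2,0,-1,3.9,0.25,13.2,0,-1,3.9,0.25,13.2,0,-1,3.9,0.25,13.2,0,-1,3.9,0.25,13.2,0], "grip_force": 40}}

```text
time: 11.68
tcp_pos: [0.6396, -0.083, 0.2238]
eef_rot: [-3.141, -0.02, -0.005]
ft_force: [-1.9, 1.6, 7.4]
grip_width: 0.2
```

Run:
```python
from h import *
st()
c=camera("wrist");save("w10.png",c["img"])
c=camera("top");save("t10.png",c["img"],(200,100,330,220),5)
```

```text
t 11.68 tcp [ 0.6396 -0.083   0.2238] toolx [0.9999 0.0129 0.003 ] z [ 0.003   0.0002 -1.    ] F [-1.9194  1.5512  7.3602] w 0.2 q [ 0.0269  0.8463  0.0996  1.6664 -0.1271  0.6322 -1.3623]
```

View pics/w10.png

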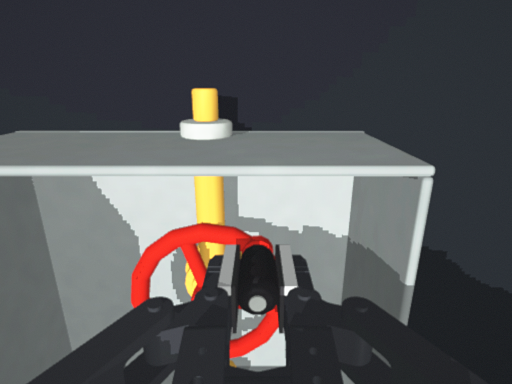

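```bash
cat > arc.py <<'E'
import numpy as np,sys
p0,*ph=map(float,sys.argv[1:]); r=np.radians
for p in ph: print(p,np.round(4*(np.cos(r(p))-np.cos(r(p0))),2),np.round(-4*(np.sin(r(p))-np.sin(r(p0))),2))
E
python3 arc.py -41 -56 -72 -88 -103 -118 -134 -149 -165 -180 -188
```

```text
-56.0 -0.78 0.69
-72.0 -1.78 1.18
-88.0 -2.88 1.37
-103.0 -3.92 1.27
-118.0 -4.9 0.91
-134.0 -5.8 0.25
-149.0 -6.45 -0.56
-165.0 -6.88 -1.59
-180.0 -7.02 -2.62
-188.0 -6.98 -3.18
```

Call:
{"method": "carry_out", "body": {"plan": [-1,-0.78,0.69,0,0,-1,-1.78,1.18,0,0,-1,-2.88,1.37,0,0,-1,-3.92,1.27,0,0,-1,-4.9,0.91,0,0,-1,-5.8,0.25,0,0,-1,-6.45,-0.56,0,0,-1,-6.88,-1.59,0,0,-1,-7.02,-2.62,0,0,-1,-7.0,-3.18,0,0]}}

```text
time: 13.02
tcp_pos: [0.5693, -0.0556, 0.2238]
eef_rot: [3.136, 0.017, 0.007]
ft_force: [-0.1, -13.2, 7.6]
grip_width: 0.2
```

Run:
```python
from h import *
st()
c=camera("wrist");save("w11.png",c["img"]);np.save("w11.npy",c,allow_pickle=True)
c=camera("scene");save("s11.png",c["img"],(180,110,330,230),5)
```

```text
t 13.03 tcp [ 0.5693 -0.0556  0.2238] toolx [0.9999 0.0111 0.0047] z [ 0.0047 -0.0054 -1.    ] F [ -0.0699 -13.23     7.6253] w 0.2 q [-0.0163  0.775   0.099   1.8798 -0.137   0.4881 -1.3844]
```

View pics/w11.png

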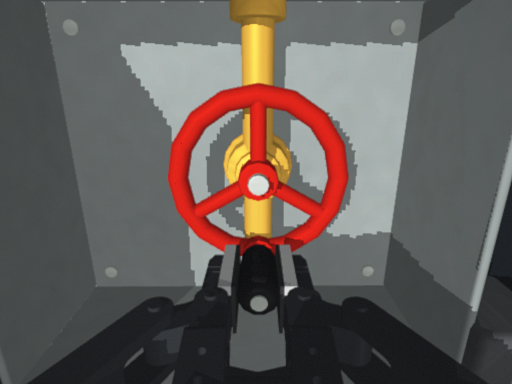

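View pics/s11.png

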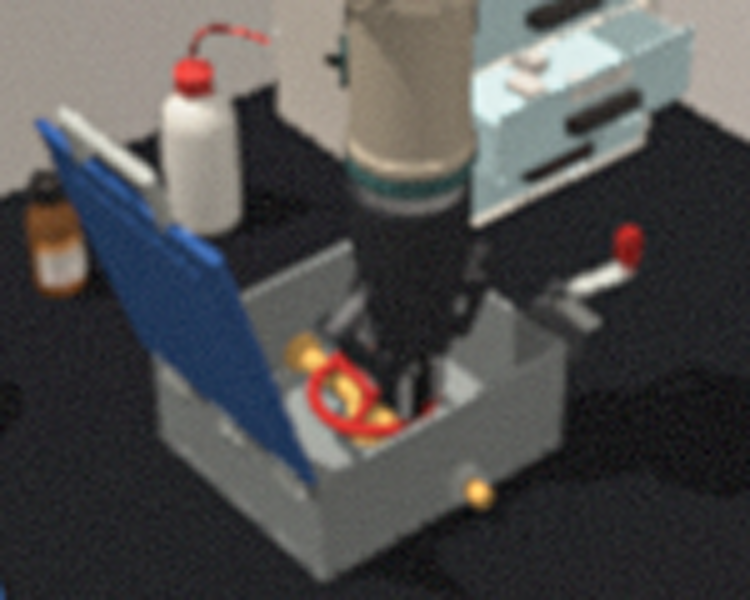

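```bash
python3 arc.py -188 -170 -152 -134 -116 -98 -80 -62 -44 -26 -8; echo; python3 arc.py -8 10 28 46 64 82 100 118 136 154 172; echo;python3 arc.py 172 190 208 226 244 262 280 298 316 334 352
```

```text
-170.0 0.02 1.25
-152.0 0.43 2.43
-134.0 1.18 3.43
-116.0 2.21 4.15
-98.0 3.4 4.52
-80.0 4.66 4.5
-62.0 5.84 4.09
-44.0 6.84 3.34
-26.0 7.56 2.31
-8.0 7.92 1.11

10.0 -0.02 -1.25
28.0 -0.43 -2.43
46.0 -1.18 -3.43
64.0 -2.21 -4.15
82.0 -3.4 -4.52
100.0 -4.66 -4.5
118.0 -5.84 -4.09
136.0 -6.84 -3.34
154.0 -7.56 -2.31
172.0 -7.92 -1.11

190.0 0.02 1.25
208.0 0.43 2.43
226.0 1.18 3.43
244.0 2.21 4.15
262.0 3.4 4.52
280.0 4.66 4.5
298.0 5.84 4.09
316.0 6.84 3.34
334.0 7.56 2.31
352.0 7.92 1.11
```

Call:
{"method": "carry_out", "body": {"plan": [-1,0.02,1.25,0,0,-1,0.43,2.43,0,0,-1,1.18,3.43,0,0,-1,2.21,4.15,0,0,-1,3.4,4.52,0,0,-1,4.66,4.5,0,0,-1,5.84,4.09,0,0,-1,6.84,3.34,0,0,-1,7.56,2.31,0,0,-1,7.92,1.11,0,0]}}

```text
time: 14.38
tcp_pos: [0.6487, -0.0639, 0.2238]
eef_rot: [3.139, 0.018, 0.006]
ft_force: [-1.2, -2.5, 8.1]
grip_width: 0.199
```

Run:
```python
from h import *
st()
c=camera("wrist");save("w12.png",c["img"])
```

```text
t 14.38 tcp [ 0.6487 -0.0639  0.2238] toolx [0.9999 0.0114 0.0037] z [ 0.0037 -0.0024 -1.    ] F [-1.1839 -2.5253  8.1126] w 0.199 q [-0.0079  0.854   0.1069  1.646  -0.1307  0.6446 -1.3925]
```

View pics/w12.png

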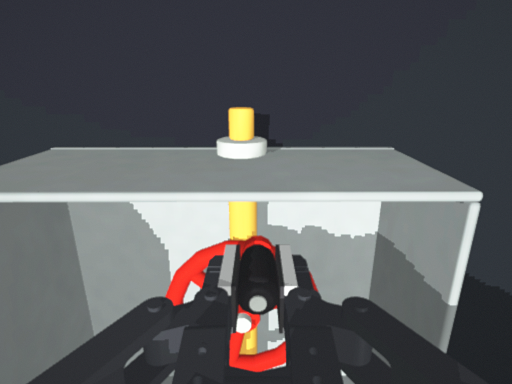

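Call:
{"method": "carry_out", "body": {"plan": [-1,-0.02,-1.25,0,0,-1,-0.43,-2.43,0,0,-1,-1.18,-3.43,0,0,-1,-2.21,-4.15,0,0,-1,-3.4,-4.52,0,0,-1,-4.66,-4.5,0,0,-1,-5.84,-4.09,0,0,-1,-6.84,-3.34,0,0,-1,-7.56,-2.31,0,0,-1,-7.92,-1.11,0,0]}}

```text
time: 15.68
tcp_pos: [0.5695, -0.0517, 0.2237]
eef_rot: [-3.141, -0.022, -0.007]
ft_force: [2.7, 1.6, 8.8]
grip_width: 0.196
```

Run:
```python
from h import *
st()
c=camera("wrist");save("w13.png",c["img"])
```

```text
t 15.68 tcp [ 0.5695 -0.0517  0.2237] toolx [0.9999 0.0137 0.0047] z [ 0.0047  0.001  -1.    ] F [2.7483 1.5519 8.8348] w 0.196 q [-0.0155  0.7745  0.09    1.8798 -0.1368  0.4886 -1.3876]
```

View pics/w13.png

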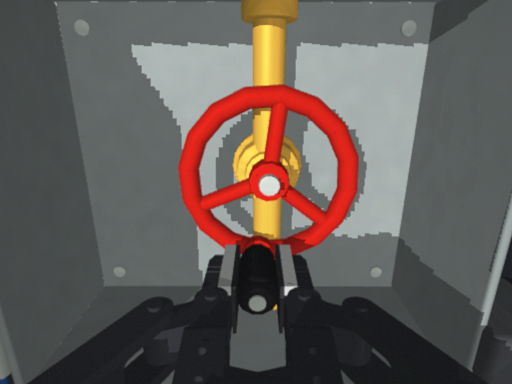

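Call:
{"method": "carry_out", "body": {"plan": [-1,0.02,1.25,0,0,-1,0.43,2.43,0,0,-1,1.18,3.43,0,0,-1,2.21,4.15,0,0,-1,3.4,4.52,0,0,-1,4.66,4.5,0,0,-1,5.84,4.09,0,0,-1,6.84,3.34,0,0,-1,7.56,2.31,0,0,-1,7.92,1.11,0,0]}}

```text
time: 16.98
tcp_pos: [0.6488, -0.0635, 0.2238]
eef_rot: [3.139, 0.018, 0.006]
ft_force: [-1.4, -3.1, 8.8]
grip_width: 0.2
```

Call:
{"method": "carry_out", "body": {"plan": [-1,-0.02,-1.25,0,0,-1,-0.43,-2.43,0,0,-1,-1.18,-3.43,0,0,-1,-2.21,-4.15,0,0,-1,-3.4,-4.52,0,0,-1,-4.66,-4.5,0,0,-1,-5.84,-4.09,0,0,-1,-6.84,-3.34,0,0,-1,-7.56,-2.31,0,0,-1,-7.92,-1.11,0,0]}}

```text
time: 18.23
tcp_pos: [0.5695, -0.0517, 0.2237]
eef_rot: [-3.141, -0.022, -0.007]
ft_force: [1.9, 2.2, 8.6]
grip_width: 0.203
```

```bash
python3 arc.py 172 176 180
python3 - <<'E'
from h import *
st()
c=camera("wrist");save("w14.png",c["img"])
E
```

```text
176.0 -0.03 0.28
180.0 -0.04 0.56
t 18.23 tcp [ 0.5695 -0.0517  0.2237] toolx [0.9999 0.0137 0.0047] z [ 0.0047  0.0009 -1.    ] F [1.9348 2.1873 8.6099] w 0.203 q [-0.0138  0.7743  0.0872  1.8797 -0.1327  0.4885 -1.3914]
```

View pics/w14.png

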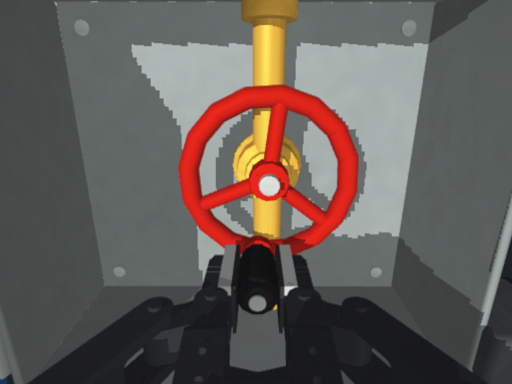

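Call:
{"method": "carry_out", "body": {"plan": [-1,-0.03,0.28,0,0,-1,-0.04,0.56,0,0,-1,-0.04,0.56,0,0,-1,-0.04,0.56,0,0,-1,-0.04,0.56,0,0]}}

```text
time: 18.9
tcp_pos: [0.5693, -0.0579, 0.2237]
eef_rot: [3.141, 0.02, 0.007]
ft_force: [0.5, -0.2, 10.8]
grip_width: 0.2
```

Run:
```python
from h import *
st()
c=camera("wrist");save("w15.png",c["img"]);a=np.load("w11.npy",allow_pickle=True).item()
for n,k in (("stop",a),("now",c)):
    hsv=cv2.cvtColor(k["img"],cv2.COLOR_RGB2HSV)
    m=(hsv[...,1]<60)&(hsv[...,2]>170); m[:165]=0;m[205:]=0;m[:,:235]=0;m[:,290:]=0
    q=[(e,s[4]) for e,s in blobs(m,40)];print(n,q,[ray(k,e,.046) for e,_ in q])
c=camera("scene");save("s15.png",c["img"])
```

```text
t 18.9 tcp [ 0.5693 -0.0579  0.2237] toolx [0.9999 0.0128 0.0045] z [ 0.0045 -0.0001 -1.    ] F [ 0.4596 -0.1624 10.7899] w 0.2 q [-0.0031  0.7748  0.0871  1.8786 -0.1302  0.4891 -1.384 ]
stop [(array([258.0032, 184.885 ]), np.int32(313))] [array([[ 0.6086, -0.0566,  0.046 ]])]
now [(array([255.0605, 184.8376]), np.int32(314))] [array([[ 0.6087, -0.0566,  0.046 ]])]
```

View pics/w15.png

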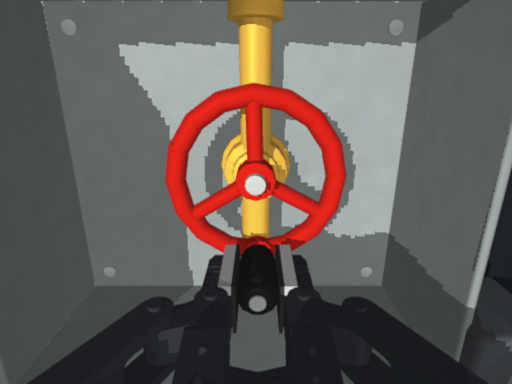

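View pics/s15.png

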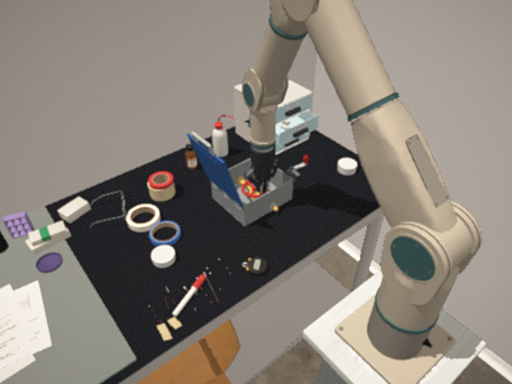

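Run:
```python
from h import *
print(ctrl.sign_off()); st()
```

```text
the job is handed in; nothing more can be done
None
the job is handed in; nothing more can be done
```

The whole sequence was carried out and the job was handed in at about 19 s of the 72 s allowed. No verdict is reported, so the figures below are my own estimates.

- **Latch:** I swung it to about 1.5 rad by its knob. The last scene picture shows the knob still pointing to the case's -y.
- **Lid:** I lifted it by its bar to about 1.85 rad and let go. It was still leaning back in the last picture.
- **Valve closing:** I took the crank handle and turned it clockwise about 139°. The stop showed as about 13 N of resistance, with the handle standing at the case's -x.
- **Valve backing off:** I turned it counter-clockwise two full turns. My last check, from the spokes and the tool position, puts it about 2° (0.04 rad) past two turns, against the 0.2 rad allowed.
- **Hold at the end:**
  - The fingers were gripping the handle with a 40 N setting. The opening read about 17 mm, against a 19 mm handle.
  - The grasp point was within a few millimetres of the handle's axis.
  - Side force was near zero, but a steady upward force of about 11 N remained on the tool. I did not explain or remove it.
- **Bystanders:** They look unmoved in the last scene picture, which I judged by eye and did not measure.

One measurement disagreed: the top and scene cameras placed the case about 7 mm apart in y. I went by the wrist camera, which agreed with the top view to within a few millimetres, and every grasp closed on its part.

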